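# Make up two grinder wheel sets on their spindle stands

## Task

Make up the two wheel sets for the belt grinder. On the spindle of the blue stand put, from the bottom up, the aluminium flange, the green grinding wheel and the violet ring; on the yellow stand's spindle put the black rubber wheel and then the red collar, every part lying flat and fully down on the one below. Set each part down on its spindle without dropping it, and leave the tub, the jar and the knife where they are.

Things in the scene. Friction and masses are not known exactly. Their poses are not given: they have to be found in the camera images.
- blue_stand: Fixed stand with a round BLUE foot 84 mm across, 8 mm thick; on it a dark steel shoulder 38 mm across, whose flat top (parts rest on it) is 24 mm above the bench; from that rises a bright vertical steel spindle 14 mm in diameter, narrowing to 6 mm over its last 7 mm, ending 81 mm above the bench. Origin: centre of the underside, at bench height, on the spindle axis; z up.
- yellow_stand: Fixed assembly stand exactly like the blue one (foot 84 mm across, shoulder top 24 mm above the bench, 14 mm spindle ending 81 mm above the bench), but with a YELLOW foot plate. Origin: centre of the underside, at bench height, on the spindle axis; z up.
- flange: Bright aluminium flange: flat disc 50 mm in diameter, 14 mm thick, with a ring of six small black dots on its top and a 22 mm through hole; about 160 g; lies flat. Origin: centre of its underside; z is its axis, up.
- green_wheel: Green grinding wheel: disc 60 mm in diameter, 20 mm thick, with a paper-white ring around its 22 mm through hole; about 120 g; lies flat. Origin: centre of its underside; z is its axis, up.
- violet_ring: Violet anodised aluminium ring 38 mm in diameter, 16 mm thick, 22 mm through hole; about 50 g; lies flat. Origin: centre of its underside; z is its axis, up.
- rubber_wheel: Black rubber contact wheel 60 mm in diameter, 24 mm thick, with an aluminium ring around its 22 mm through hole; about 140 g; rigid enough to grip like the others; lies flat. Origin: centre of its underside; z is its axis, up.
- red_collar: Plain red plastic collar 38 mm in diameter, 18 mm thick, 22 mm through hole; about 30 g; lies flat. Origin: centre of its underside; z is its axis, up.
- tub: Bystander: empty round white plastic tub, 84 mm across the rim, 55 mm high, open at the top, standing upright. Leave it alone. Origin: centre of its underside.
- jar: Bystander: amber glass jar with orange cap, 60 mm in diameter, 60 mm high, standing upright. Leave it alone. Origin: centre of its underside.
- knife: Bystander: knife with a dark wooden handle and steel blade, about 200 mm long, 24 mm wide, 14 mm high, lying flat at the far edge of the work. Leave it alone. Origin: on its underside near the middle of its length; x runs along it from handle to tip.

How it is judged:
By the outcome, as a careful person would: the job done as asked, in the order asked, and still so for the second after the job is handed in, with the robot touching nothing.
It also fails if it takes over 131 s, if anything falls off the work surface, if the arm or the gripper's body presses on something with over 40 N, if the wrist force passes 120 N, or if a joint passes its speed limit or range.

## Robot

A 6-joint arm with a two-finger parallel gripper is mounted at the origin on the work surface. World frame = base frame: x ahead of the robot, y to its left, z up, the work surface at z = 0. Lengths are in m, angles in rad, forces in N, time in s.
With the tool pointing down it reaches from about 0.325 to 0.925 m from the base axis. Payload 3.1 kg.
Tool frame: the origin (TCP) lies midway between the tips of the shut fingers; the grasp point (between the pads) lies 19 mm behind it (arm.grip_point_offset is the z of the grasp point in the tool frame, in m); z points along the fingers, y is the line along which they close (so a half turn about z gives the same grasp; the last joint's range is limited). The gripper opens to 85 mm and grips with 20 to 120 N. Pads are 22 mm wide; open, the fingers measure 114 mm over their backs; the gripper's body (76 mm by 85 mm) begins 54 mm behind the grasp point. The pads swing forward as they close: fully open they stand 13 mm farther back than shut.
Start: joints at [-1.341, 0.217, 1.613, -0, 1.311, -0.112], TCP at [0.21, -0.589, 0.231] pointing down, gripper open.
Joint ranges: [-2.75, 2.75], [-0.78, 2.1], [0.31, 2.55], [-1.13, 4.27], [0.13, 2.63], [-2.58, 2.58]. Speed limits (rad/s): [2.79, 2.79, 3.14, 3.14, 3.14, 3.14].

## Interface

Orientations are given as a unit quaternion [w, x, y, z].
In Python, from rig import arm, imaging, workorder gives the robot as it stands (arm), with the cameras (imaging) and the job (workorder).
- The arm moves only by the shell command python3 nudge.py 'ROWS' [FORCE]. ROWS is a JSON list of rows, 1 to 10 of them, each of 7 numbers: the finger opening in m, then dx, dy, dz in m, then a rotation vector rx, ry, rz in rad; each row is the pose to reach, as a shift and turn from the pose commanded when the command began, along the tool's axes at that moment; what a row does not reach only later rows make up. A row lasts 1/12 s, in which the tool goes at most 0.0417 m and 0.125 rad, less where a joint would pass 70% of its speed; a pose out of reach is approached as far as the arm can. The fingers move at their own pace and stop on an object; FORCE is the grip in N (left out, the last holds). Time passes only in rows, so rows that do not move let the fingers close. It prints the time, the measured TCP pose, the force, the opening and the grip force at its end. Input that does not fit is refused with a message, and nothing moves.
- arm.state(): the state, without advancing time (a new reading comes with each control period).
- imaging.read_camera(name): name is "scene" or "top"; returns a dict with "frame" (384x512x3 uint8, red, green, blue), "fx", "fy", "cx", "cy" (pixels), "distortion" ([k1, k2, p1, p2, k3] as OpenCV has them; the pictures are not rectified), "position" and "rotation" of the camera in the world. Camera axes: x right, y up, looking along -z (the intrinsics and any distortion apply to the point x, -y, -z); pixel columns grow to the right and rows downward; lengths in m; the calibration is good to about 2 mm. A picture is of the moment at which its call begins. There is no depth.
- workorder.hand_in(): hands the job in; it is judged then, once.
The state is a dict: "time": time; "joint_pos": joint angles; "qvel": joint speeds; "tau": joint torques, N m; "position": TCP position; "tcp_rot": TCP orientation; "contact_force": force on the tool from outside, world axes, zero at the start; "wrist_torque": the same for the moment, N m; "opening": finger opening in m; "gripper_force": force on a finger pad.
Only numpy, scipy, OpenCV 4.12 (cv2) and the standard library are available. Lean on these libraries where they do the work, as an engineer would, in place of code of your own. Each camera call takes 0.05 s, during which the arm holds its last target. There are 200 camera calls.

## Working session

There is one attempt and no reset: what is moved stays moved. The work goes in short steps, Python scripts to look and compute and a shell command to move; the robot and the scene stay as the last step left them, time stands still between calls to the robot, and variables do not carry over. Pictures are saved under pics/ and viewed, at most 15 in all, crops included, and the job is handed in when it is done.

```bash
ls; mkdir -p pics
cat > look.py <<'E'
import sys,cv2,numpy as np
from rig import arm, imaging, workorder
n=sys.argv[1]; 
for c in ("scene","top"):
    d=imaging.read_camera(c); cv2.imwrite(f"pics/{n}_{c}.png",d["frame"][:,:,::-1])
    np.savez(f"pics/{n}_{c}.npz",**d)
    print(c,d["fx"],d["fy"],d["cx"],d["cy"],d["distortion"],d["position"],np.round(d["rotation"],3).tolist())
E
python3 look.py a; python3 -c "
from rig import arm, imaging, workorder;print(arm.state(),arm.grip_point_offset)"; python3 -c "
import cv2,numpy as np
for c in('scene','top'):
  i=cv2.imread(f'pics/a_{c}.png');cv2.imwrite(f'pics/a2_{c}.png',cv2.resize(i,(800,600)))"
```

```text
nudge.py
pics
rig.py
scene 359.6157277742987 359.6157277742987 257.4497880277624 189.51811930201637 [0.0134959 0.        0.        0.        0.       ] [0.86468733 0.42766498 0.91582293] [0.266, 0.074, 0.261, 0.925]
top 416.3588851701299 416.3588851701299 259.15594033216547 187.51316732122993 [-0.11812425  0.          0.          0.          0.        ] [ 0.3771923  -0.02971273  1.26348717] [-0.695, -0.065, 0.061, 0.714]
{'time': 0.1, 'joint_pos': array([-1.34120448e+00,  2.17701446e-01,  1.61480048e+00,  1.20887729e-05,
        1.31131265e+00, -1.12193877e-01]), 'qvel': array([-0.0007278 , -0.00095433, -0.00274124,  0.00100767,  0.00089005,
       -0.00018594]), 'tau': array([-1.36334362e-03, -3.98078728e+01, -3.04971349e+01, -1.53134506e-04,
        4.26266444e-03,  1.61409343e-05]), 'position': array([ 0.20933762, -0.58810462,  0.23007076]), 'tcp_rot': array([-1.10939284e-03,  9.85432974e-01,  1.70060632e-01, -5.93447426e-05]), 'contact_force': array([ 0.02978003,  0.33133132, -0.72903081]), 'wrist_torque': array([-0.01148315,  0.03930306,  0.00433821]), 'gripper_force': 0.0, 'opening': 0.08546554134236449} -0.0187
```

View pics/a2_scene.png

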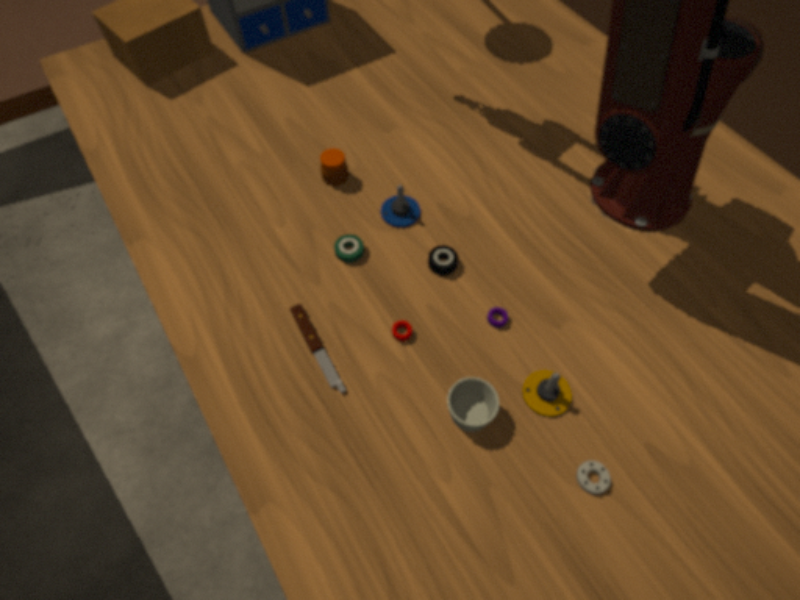

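View pics/a2_top.png

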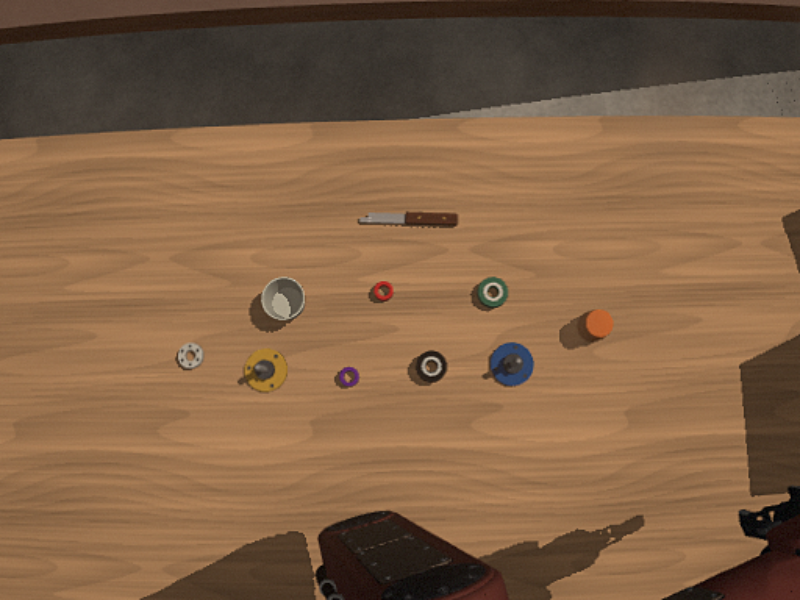

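The top view shows all the parts lying clear of each other: flange (190,355), violet (348,377), black (431,366), green (492,292), red (383,291), blue stand (511,364), yellow stand (265,370). In the scene view they sit at flange (594,477), violet (499,318), black (443,260), green (349,248), red (402,331), blue (401,210), yellow (548,392). These are pixels of the enlarged 800x600 picture. I'll triangulate the silhouette centres, which are the projected body centres.

```bash
cat > meas.py <<'E'
import sys,cv2,numpy as np
from scipy.spatial.transform import Rotation as R
def load(n,c): return dict(np.load(f"pics/{n}_{c}.npz"))
def rot(d):
    q=d["rotation"]; return (R.from_quat(np.r_[q[1:],q[0]]).as_matrix() if q.size==4 else q)
def ray(d,p):
    K=np.array([[d["fx"],0,d["cx"]],[0,d["fy"],d["cy"]],[0,0,1]],float)
    u=cv2.undistortPoints(np.array([[p]],float),K,d["distortion"])[0,0]
    v=rot(d)@[u[0],-u[1],-1]; return d["position"],v/np.linalg.norm(v)
def tri(r):
    A=sum(np.eye(3)-np.outer(v,v) for o,v in r); b=sum((np.eye(3)-np.outer(v,v))@o for o,v in r)
    X=np.linalg.solve(A,b); return X,[np.linalg.norm(np.cross(X-o,v)) for o,v in r]
def plane(r,z): o,v=r; return o+v*(z-o[2])/v[2]
def mask(im,k):
    f=im.astype(float)+1; r,g,b=f[...,0],f[...,1],f[...,2]
    return {"neutral":r/b<1.35,"green":(g>1.15*r),"blue":b>1.5*r,"violet":(b>1.2*g)&(r>1.15*g),
            "red":(r>2.6*g),"yellow":(r>3.2*b)&(g>.6*r)}[k]
def centre(d,p,k,w=24):
    x0,y0=int(p[0])-w,int(p[1])-w; c=d["frame"][y0:y0+2*w,x0:x0+2*w]
    m=mask(c,k).astype(np.uint8); n,l,s,_=cv2.connectedComponentsWithStats(m,connectivity=8)
    i=1+np.argmax(s[1:,4]); q=np.argwhere(l==i)[:,::-1]
    h=cv2.convexHull(np.ascontiguousarray(q).astype(np.int32)); M=np.zeros(m.shape,np.uint8); cv2.fillPoly(M,[h],1)
    yx=np.argwhere(M).mean(0); return (x0+yx[1],y0+yx[0]),M.sum(),s[i][2:4]
P={"flange":((190,355),(594,477),"neutral",.014),"green":((492,292),(349,248),None,.020),"violet":((348,377),(499,318),"violet",.016),
"black":((431,366),(443,260),"neutral",.024),"red":((383,291),(402,331),"red",.018),"blue_foot":((511,364),(401,210),"blue",.008),"yellow_foot":((265,370),(548,392),"yellow",.008)}
if __name__=="__main__":
    T,S=load(sys.argv[1],"top"),load(sys.argv[1],"scene")
    for k,(pt,ps,col,h) in P.items():
        col=col or "green"; a=centre(T,np.array(pt)*.64,col); b=centre(S,np.array(ps)*.64,col)
        X,e=tri([ray(T,a[0]),ray(S,b[0])])
        print(k,"X",X.round(4),"h/2",h/2,"res",np.round(e,4),"top@h/2",plane(ray(T,a[0]),h/2).round(4)[:2],"scene",plane(ray(S,b[0]),h/2).round(4)[:2],"box",a[2],b[2])
E
python3 meas.py a; python3 -c "
import cv2,numpy as np
T=cv2.imread('pics/a_top.png');S=cv2.imread('pics/a_scene.png')
c=lambda i,x,y:cv2.resize(i[y-25:y+25,x-25:x+25],(400,300*4//3//2*2//2*2),interpolation=cv2.INTER_NEAREST)[:300]
c=lambda i,x,y:cv2.resize(i[y-20:y+20,x-20:x+20],(300,300),interpolation=cv2.INTER_NEAREST)
cv2.imwrite('pics/crop1.png',np.vstack([np.hstack([c(T,327,233),c(T,170,237)]),np.hstack([c(S,257,130),c(S,351,247)])]))"
```

```text
flange X [0.4929 0.3991 0.0053] h/2 0.007 res [0.0003 0.0003] top@h/2 [0.4926 0.3987] scene [0.4938 0.3989] box [16 16] [20 20]
green X [ 0.603  -0.1971  0.0083] h/2 0.01 res [0.0002 0.0002] top@h/2 [ 0.6029 -0.197 ] scene [ 0.6034 -0.1958] box [19 20] [19 17]
violet X [0.4463 0.0868 0.0078] h/2 0.008 res [0.0003 0.0003] top@h/2 [0.4461 0.0869] scene [0.4465 0.0866] box [13 12] [13 13]
black X [ 0.4616 -0.0722  0.0104] h/2 0.012 res [0.0001 0.0001] top@h/2 [ 0.4614 -0.072 ] scene [ 0.4624 -0.0714] box [14 13] [16 18]
red X [0.6114 0.0166 0.0086] h/2 0.009 res [0.0001 0.0001] top@h/2 [0.6113 0.0165] scene [0.6115 0.0168] box [12 12] [13 14]
blue_foot X [ 0.4617 -0.2286  0.0009] h/2 0.004 res [0. 0.] top@h/2 [ 0.4615 -0.2281] scene [ 0.463  -0.2264] box [27 28] [24 19]
yellow_foot X [0.4622 0.2496 0.0016] h/2 0.004 res [0.0004 0.0004] top@h/2 [0.4622 0.2487] scene [0.463  0.2503] box [27 28] [33 32]
```

View pics/crop1.png

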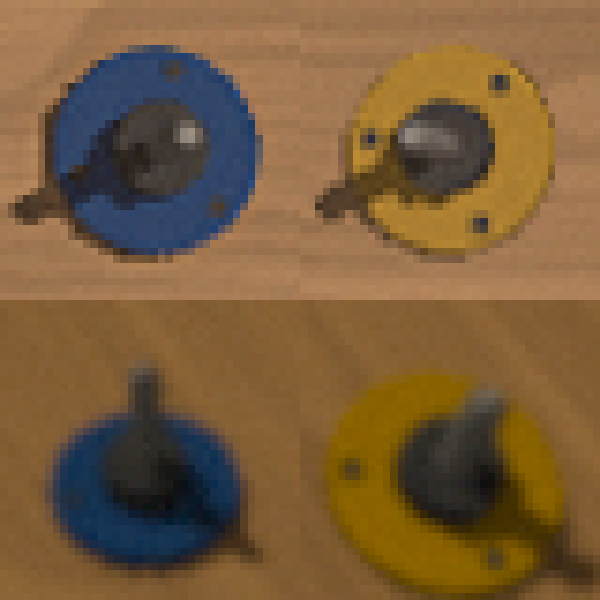

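The crop shows the tips at blue top (331.4,230.1) / scene (256.1,118.3) and yellow top (163.9,234.5) / scene (355.4,238.9). The black wheel's mask only caught its ring, so I'll redo it dark and start turning the tool square at the same time.

```bash
python3 - <<'E'
from meas import *
import meas
T,S=load("a","top"),load("a","scene")
for n,a,b in(("blue tip",(331.4,230.1),(256.1,118.3)),("yellow tip",(163.9,234.5),(355.4,238.9))):
    X,e=tri([ray(T,a),ray(S,b)]); print(n,X.round(4),np.round(e,4),plane(ray(T,a),.081).round(4)[:2],plane(ray(S,b),.081).round(4)[:2])
meas.mask=lambda im,k:(im.max(2)<70)|((im[...,0]+1.)/(im[...,2]+1.)<1.4)
a=centre(T,(276,234),"");b=centre(S,(283.5,166.5),"");X,e=tri([ray(T,a[0]),ray(S,b[0])]);print("black",X.round(4),e,a[2],b[2],plane(ray(T,a[0]),.012).round(4),plane(ray(S,b[0]),.012).round(4))
E
python3 nudge.py '[[0.085, 0.24, -0.2, 0, 0, 0, 0.12], [0.085, 0.24, -0.3, 0, 0, 0, 0.24], [0.085, 0.24, -0.3, 0, 0, 0, 0.342], [0.085, 0.24, -0.3, 0, 0, 0, 0.342], [0.085, 0.24, -0.3, 0, 0, 0, 0.342], [0.085, 0.24, -0.3, 0, 0, 0, 0.342], [0.085, 0.24, -0.3, 0, 0, 0, 0.342], [0.085, 0.24, -0.3, 0, 0, 0, 0.342], [0.085, 0.24, -0.3, 0, 0, 0, 0.342], [0.085, 0.24, -0.3, 0, 0, 0, 0.342]]' 40
python3 -c "
from rig import arm, imaging, workorder;s=arm.state();print(s['tcp_rot'],s['joint_pos'])"
```

```text
blue tip [ 0.4624 -0.228   0.0814] [0.0007 0.0007] [ 0.4629 -0.2286] [ 0.4617 -0.2278]
yellow tip [0.4635 0.248  0.0817] [0.0011 0.0011] [0.4629 0.249 ] [0.464 0.247]
black [ 0.4597 -0.0702  0.0063] [np.float64(0.0013823456516232947), np.float64(0.0013823456516232622)] [20 20] [22 21] [ 0.4603 -0.071   0.012 ] [ 0.4614 -0.066   0.012 ]
time: 0.93
position: [0.3354, -0.2206, 0.2304]
tcp_rot: [-0.002, 1.0, 0.002, -0.0]
contact_force: [0.8, -0.5, -0.2]
opening: 0.0849
gripper_force: 0.0
[-1.80930757e-03  9.99996380e-01  1.99120903e-03 -4.28551847e-05] [-0.75910146 -0.29053146  2.10648402  0.00263832  1.32819877  0.80707537]
```

```bash
python3 nudge.py '[[0.085, 0.02, -0.04, 0, 0, 0, 0], [0.085, 0.04, -0.08, 0, 0, 0, 0], [0.085, 0.06, -0.12, 0, 0, 0, 0], [0.085, 0.1, -0.31, 0, 0, 0, 0], [0.085, 0.1, -0.31, 0, 0, 0, 0], [0.085, 0.1, -0.31, 0, 0, 0, 0], [0.085, 0.1, -0.31, 0, 0, 0, 0], [0.085, 0.1, -0.31, 0, 0, 0, 0], [0.085, 0.1, -0.31, 0, 0, 0, 0]]' 
python3 nudge.py '[[0.085, 0.058, -0.31, 0.12, 0, 0, 0], [0.085, 0.058, -0.31, 0.12, 0, 0, 0], [0.085, 0.058, -0.31, 0.12, 0, 0, 0], [0.085, 0.058, -0.31, 0.12, 0, 0, 0], [0.085, 0.058, -0.31, 0.12, 0, 0, 0], [0.085, 0.058, -0.31, 0.12, 0, 0, 0], [0.085, 0.058, -0.31, 0.12, 0, 0, 0], [0.085, 0.058, -0.31, 0.12, 0, 0, 0], [0.085, 0.058, -0.31, 0.12, 0, 0, 0], [0.085, 0.058, -0.31, 0.12, 0, 0, 0]]'
python3 nudge.py '[[0.085, 0, 0, 0, 0, 0, 0], [0.085, 0, 0, 0, 0, 0, 0]]'; python3 look.py b >/dev/null; python3 -c "
from rig import arm, imaging, workorder;print(arm.state()['joint_pos'])
import cv2,numpy as np
T=cv2.imread('pics/b_top.png');S=cv2.imread('pics/b_scene.png')
c=lambda i,x,y:cv2.resize(i[y-40:y+40,x-40:x+40],(400,400),interpolation=cv2.INTER_NEAREST)
cv2.imwrite('pics/crop2.png',np.hstack([c(T,121,227),c(S,380,305)]))"
```

```text
time: 1.68
position: [0.4356, 0.0895, 0.2312]
tcp_rot: [-0.002, 1.0, 0.003, 0.0]
contact_force: [0.0, -0.4, -0.4]
opening: 0.0851
gripper_force: 0.0
time: 2.52
position: [0.4924, 0.3944, 0.1084]
tcp_rot: [0.001, 1.0, 0.001, -0.002]
contact_force: [0.3, -0.8, 0.9]
opening: 0.0851
gripper_force: 0.0
time: 2.68
position: [0.4937, 0.3926, 0.1119]
tcp_rot: [0.0, 1.0, -0.001, 0.0]
contact_force: [-0.8, -0.4, -0.1]
opening: 0.085
gripper_force: 0.0
[ 5.60849941e-01  3.49069930e-01  1.68551068e+00 -3.55449755e-04
  1.10554581e+00  2.13378197e+00]
```

View pics/crop2.png

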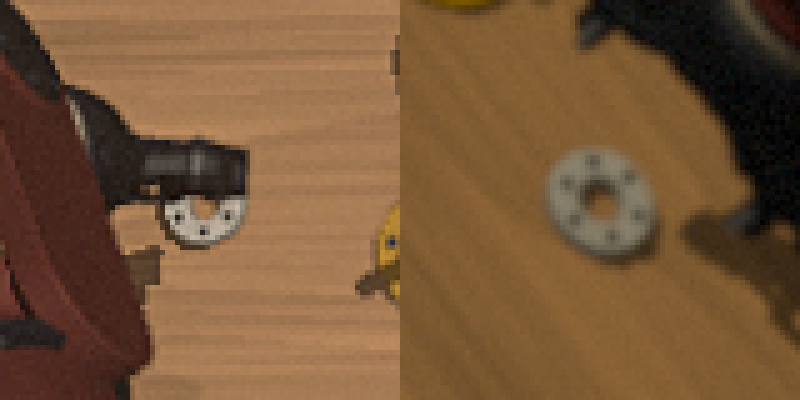

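The scene crop shows the flange clear, hole at crop (600,200), with the gripper above and behind it. I'll read the state several times at rest to judge the pose noise.

```bash
for i in 1 2 3 4; do python3 nudge.py '[[0.085, 0, 0, 0, 0, 0, 0]]' | grep -E 'position|rot'; done
```

```text
position: [0.4939, 0.3931, 0.1126]
tcp_rot: [-0.0, 1.0, -0.001, 0.001]
position: [0.4937, 0.3934, 0.1124]
tcp_rot: [-0.0, 1.0, -0.001, 0.001]
position: [0.4935, 0.3937, 0.1121]
tcp_rot: [-0.0, 1.0, -0.001, 0.0]
position: [0.4934, 0.3939, 0.1118]
tcp_rot: [-0.0, 1.0, -0.0, 0.0]
```

```bash
python3 nudge.py '[[0.085, 0, -0.005, 0.03, 0, 0, 0], [0.085, 0, -0.005, 0.06, 0, 0, 0], [0.085, 0, -0.005, 0.08, 0, 0, 0], [0.085, 0, -0.005, 0.095, 0, 0, 0], [0.085, 0, -0.005, 0.103, 0, 0, 0], [0.085, 0, -0.005, 0.108, 0, 0, 0], [0.085, 0, -0.005, 0.11, 0, 0, 0], [0.085, 0, -0.005, 0.111, 0, 0, 0], [0.085, 0, -0.005, 0.111, 0, 0, 0]]' 40
python3 nudge.py '[[0, 0, 0, 0, 0, 0, 0], [0, 0, 0, 0, 0, 0, 0], [0, 0, 0, 0, 0, 0, 0], [0, 0, 0, 0, 0, 0, 0], [0, 0, 0, 0, 0, 0, 0], [0, 0, 0, 0, 0, 0, 0], [0, 0, 0, 0, 0, 0, 0], [0, 0, 0, 0, 0, 0, 0]]'
```

```text
time: 3.87
position: [0.4942, 0.3999, 0.0016]
tcp_rot: [-0.001, 1.0, -0.0, 0.001]
contact_force: [0.0, 0.4, -0.5]
opening: 0.0851
gripper_force: 0.0
time: 4.53
position: [0.494, 0.3997, 0.0016]
tcp_rot: [-0.0, 1.0, -0.0, 0.001]
contact_force: [-1.1, -1.6, 6.5]
opening: 0.0477
gripper_force: 42.1
```

```bash
python3 nudge.py '[[0, 0, 0, -0.01, 0, 0, 0], [0, 0, 0, -0.03, 0, 0, 0], [0, 0, 0, -0.06, 0, 0, 0], [0, 0, 0, -0.09, 0, 0, 0], [0, 0, 0, -0.12, 0, 0, 0], [0, 0, 0, -0.14, 0, 0, 0], [0, 0, 0, -0.15, 0, 0, 0], [0, 0, 0, -0.15, 0, 0, 0]]' 
python3 look.py c >/dev/null; python3 -c "
import cv2,numpy as np
T=cv2.imread('pics/c_top.png');S=cv2.imread('pics/c_scene.png')
c=lambda i,x,y:cv2.resize(i[y-40:y+40,x-40:x+40],(400,400),interpolation=cv2.INTER_NEAREST)
cv2.imwrite('pics/crop3.png',np.hstack([c(T,121,217),c(S,410,290)]))"
```

```text
time: 5.2
position: [0.4947, 0.4003, 0.1535]
tcp_rot: [-0.002, 1.0, -0.0, 0.002]
contact_force: [0.8, 0.0, -1.1]
opening: 0.0475
gripper_force: 41.9
```

View pics/crop3.png

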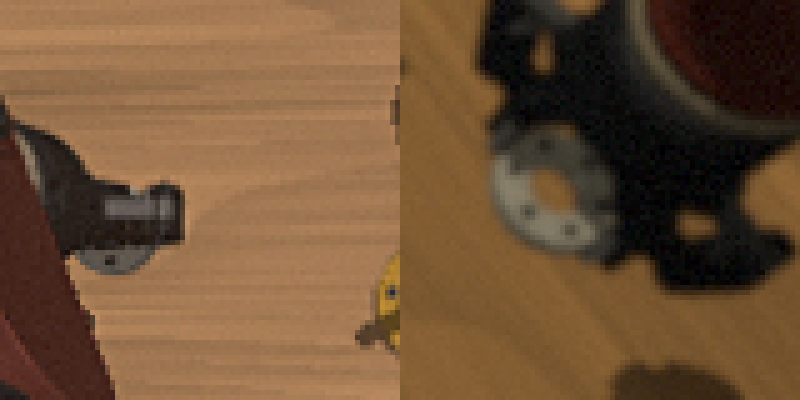

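Scene crop: the flange is held flat, hole centre at crop (552,188), which is about pixel (400.0,287.2). I'll cast that ray to check its offset in the grip.

```bash
python3 - <<'E'
from meas import *
S=load("c","scene"); print(plane(ray(S,(400.0,287.2)),.165).round(4))
E
for i in 1 2; do python3 nudge.py '[[0, 0, 0, 0, 0, 0, 0]]'|grep pos; done
```

```text
[0.4965 0.3987 0.165 ]
position: [0.4916, 0.3981, 0.1475]
position: [0.4916, 0.3982, 0.1474]
```

```bash
python3 nudge.py '[[0, -0.005, 0.02, 0, 0, 0, 0], [0, -0.01, 0.05, 0, 0, 0, 0], [0, -0.01, 0.09, 0, 0, 0, 0], [0, -0.015, 0.13, 0, 0, 0, 0], [0, -0.015, 0.17, 0, 0, 0, 0], [0, -0.02, 0.21, 0, 0, 0, 0], [0, -0.02, 0.25, 0, 0, 0, 0], [0, -0.025, 0.29, 0, 0, 0, 0], [0, -0.025, 0.33, 0, 0, 0, 0]]' |grep pos
python3 nudge.py '[[0, -0.001, 0.04, 0, 0, 0, 0], [0, -0.002, 0.08, 0, 0, 0, 0], [0, -0.003, 0.12, 0, 0, 0, 0], [0, -0.004, 0.16, 0, 0, 0, 0], [0, -0.005, 0.2, 0, 0, 0, 0], [0, -0.0056, 0.24, 0, 0, 0, 0], [0, -0.0056, 0.27, 0, 0, 0, 0], [0, -0.0056, 0.287, 0, 0, 0, 0], [0, -0.0056, 0.2974, 0, 0, 0, 0], [0, -0.0056, 0.2974, 0, 0, 0, 0]]'|grep pos
for i in 1 2 3 4 5 6 ; do python3 nudge.py '[[0, 0, 0, 0, 0, 0, 0], [0, 0, 0, 0, 0, 0, 0]]'|grep pos; done
python3 look.py d >/dev/null; python3 -c "
import cv2,numpy as np
T=cv2.imread('pics/d_top.png');S=cv2.imread('pics/d_scene.png')
c=lambda i,x,y:cv2.resize(i[y-40:y+40,x-40:x+40],(400,400),interpolation=cv2.INTER_NEAREST)
cv2.imwrite('pics/crop4.png',np.hstack([c(T,327,230),c(S,257,120)]))"
```

```text
position: [0.466, 0.0676, 0.1487]
position: [0.4619, -0.2297, 0.1493]
position: [0.462, -0.2266, 0.1495]
position: [0.4625, -0.2268, 0.1501]
position: [0.4626, -0.2275, 0.1504]
position: [0.4626, -0.228, 0.1504]
position: [0.4625, -0.2282, 0.1503]
position: [0.4624, -0.2282, 0.1503]
```

View pics/crop4.png

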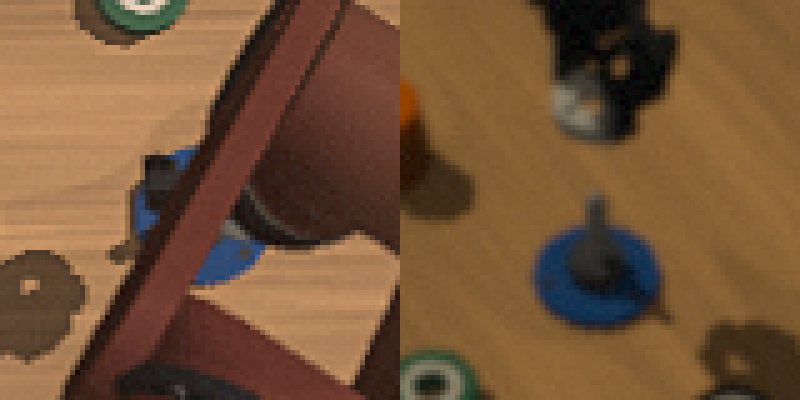

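Scene crop: the flange sits straight above the blue spindle, hole near (592,105) and tip at (596,200). Lowering it in small steps while watching the force.

```bash
python3 - <<'E'
from meas import *
S=load("d","scene"); print(plane(ray(S,(255.0,100.6)),.1645).round(4))
E
python3 nudge.py '[[0, 0, 0, 0.02, 0, 0, 0], [0, 0, 0, 0.045, 0, 0, 0], [0, 0, 0, 0.06, 0, 0, 0], [0, 0, 0, 0.068, 0, 0, 0], [0, 0, 0, 0.074, 0, 0, 0], [0, 0, 0, 0.08, 0, 0, 0], [0, 0, 0, 0.086, 0, 0, 0]]'|grep -E 'pos|con'
python3 nudge.py '[[0, 0, 0, 0.01, 0, 0, 0], [0, 0, 0, 0.02, 0, 0, 0], [0, 0, 0, 0.028, 0, 0, 0], [0, 0, 0, 0.033, 0, 0, 0], [0, 0, 0, 0.036, 0, 0, 0], [0, 0, 0, 0.038, 0, 0, 0], [0, 0, 0, 0.038, 0, 0, 0], [0, 0, 0, 0.038, 0, 0, 0]]'|grep -E 'pos|con'
```

```text
[ 0.4688 -0.2217  0.1645]
position: [0.4634, -0.2288, 0.0648]
contact_force: [-0.3, 0.1, -1.8]
position: [0.4628, -0.2284, 0.0265]
contact_force: [-0.1, 0.4, -1.2]
```

```bash
for i in 1 2 3; do python3 nudge.py '[[0, 0, 0, 0.001, 0, 0, 0], [0, 0, 0, 0.001, 0, 0, 0], [0, 0, 0, 0.001, 0, 0, 0]]'|grep -E 'pos|con'; done
```

```text
position: [0.4627, -0.2283, 0.0256]
contact_force: [0.3, -0.4, -2.3]
position: [0.4628, -0.2284, 0.0256]
contact_force: [-2.5, 2.2, 5.6]
position: [0.4628, -0.2284, 0.0255]
contact_force: [-4.8, 3.3, 12.4]
```

```bash
python3 nudge.py '[[0.085, 0, 0, -0.001, 0, 0, 0], [0.085, 0, 0, -0.001, 0, 0, 0], [0.085, 0, 0, -0.001, 0, 0, 0], [0.085, 0, 0, -0.001, 0, 0, 0], [0.085, 0, 0, -0.001, 0, 0, 0], [0.085, 0, 0, -0.02, 0, 0, 0], [0.085, 0, 0, -0.05, 0, 0, 0], [0.085, 0, 0, -0.09, 0, 0, 0], [0.085, 0, 0, -0.127, 0, 0, 0]]'|grep -E 'pos|con|ope'
python3 nudge.py '[[0.085, 0.05, -0.01, 0, 0, 0, 0], [0.085, 0.1, -0.02, 0, 0, 0, 0], [0.085, 0.14, -0.0313, 0, 0, 0, 0], [0.085, 0.14, -0.0313, 0.03, 0, 0, 0], [0.085, 0.14, -0.0313, 0.06, 0, 0, 0], [0.085, 0.14, -0.0313, 0.06, 0, 0, 0], [0.085, 0.14, -0.0313, 0.06, 0, 0, 0], [0.085, 0.14, -0.0313, 0.06, 0, 0, 0]]'|grep -E 'pos|con|ope'
python3 look.py e >/dev/null; python3 -c "
import cv2,numpy as np
T=cv2.imread('pics/e_top.png');S=cv2.imread('pics/e_scene.png')
c=lambda i,x,y:cv2.resize(i[y-40:y+40,x-40:x+40],(400,400),interpolation=cv2.INTER_NEAREST)
cv2.imwrite('pics/crop5.png',np.hstack([c(T,327,230),c(S,257,130)]))"
```

```text
position: [0.4616, -0.2276, 0.1508]
contact_force: [0.5, -1.2, 1.1]
opening: 0.0848
position: [0.6022, -0.1971, 0.0907]
contact_force: [-0.4, -0.3, 1.0]
opening: 0.0852
```

View pics/crop5.png

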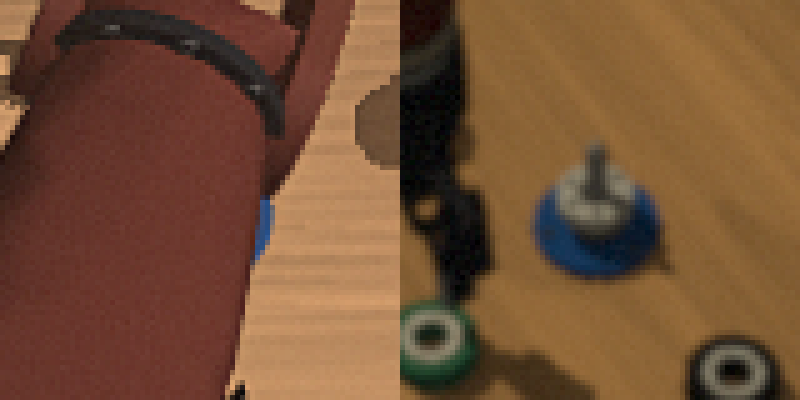

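Scene crop: the flange is seated flat on the blue shoulder with the spindle through it (596,150). Next, the green wheel.

```bash
python3 nudge.py '[[0.085, 0, 0, 0.03, 0, 0, 0], [0.085, 0, 0, 0.055, 0, 0, 0], [0.085, 0, 0, 0.072, 0, 0, 0], [0.085, 0, 0, 0.082, 0, 0, 0], [0.085, 0, 0, 0.088, 0, 0, 0], [0.085, 0, 0, 0.09, 0, 0, 0], [0.085, 0, 0, 0.09, 0, 0, 0], [0.085, 0, 0, 0.09, 0, 0, 0]]' 40|grep -E 'pos|con|ope'
python3 nudge.py '[[0, 0, 0, 0, 0, 0, 0], [0, 0, 0, 0, 0, 0, 0], [0, 0, 0, 0, 0, 0, 0], [0, 0, 0, 0, 0, 0, 0], [0, 0, 0, 0, 0, 0, 0], [0, 0, 0, 0, 0, 0, 0], [0, 0, 0, 0, 0, 0, 0]]'|grep -E 'pos|con|ope|gri'
python3 nudge.py '[[0, 0, 0, -0.01, 0, 0, 0], [0, 0, 0, -0.03, 0, 0, 0], [0, 0, 0, -0.06, 0, 0, 0], [0, 0, 0, -0.1, 0, 0, 0], [0, 0, 0, -0.13, 0, 0, 0], [0, -0.03, 0.01, -0.15, 0, 0, 0], [0, -0.06, 0.015, -0.15, 0, 0, 0], [0, -0.09, 0.02, -0.15, 0, 0, 0], [0, -0.12, 0.025, -0.15, 0, 0, 0], [0, -0.14, 0.0313, -0.15, 0, 0, 0]]'|grep -E 'pos|con|ope|gri'
for i in 1 2 3 4 ; do python3 nudge.py '[[0, 0, 0, 0, 0, 0, 0], [0, 0, 0, 0, 0, 0, 0], [0, 0, 0, 0, 0, 0, 0]]'|grep pos; done
python3 look.py f >/dev/null; python3 -c "
import cv2,numpy as np
T=cv2.imread('pics/f_top.png');S=cv2.imread('pics/f_scene.png')
c=lambda i,x,y:cv2.resize(i[y-40:y+40,x-40:x+40],(400,400),interpolation=cv2.INTER_NEAREST)
cv2.imwrite('pics/crop6.png',np.hstack([c(T,327,230),c(S,257,120)]))"
```

```text
position: [0.6037, -0.1975, 0.0019]
contact_force: [0.5, 0.3, -0.3]
opening: 0.0849
position: [0.6036, -0.1973, 0.0022]
contact_force: [-0.8, 1.1, 5.5]
opening: 0.0588
gripper_force: 42.4
position: [0.4596, -0.2275, 0.1503]
contact_force: [0.8, 0.1, -0.6]
opening: 0.0584
gripper_force: 43.3
position: [0.4632, -0.2284, 0.1509]
position: [0.4633, -0.228, 0.1503]
position: [0.4626, -0.228, 0.1502]
position: [0.4625, -0.2282, 0.1503]
```

View pics/crop6.png

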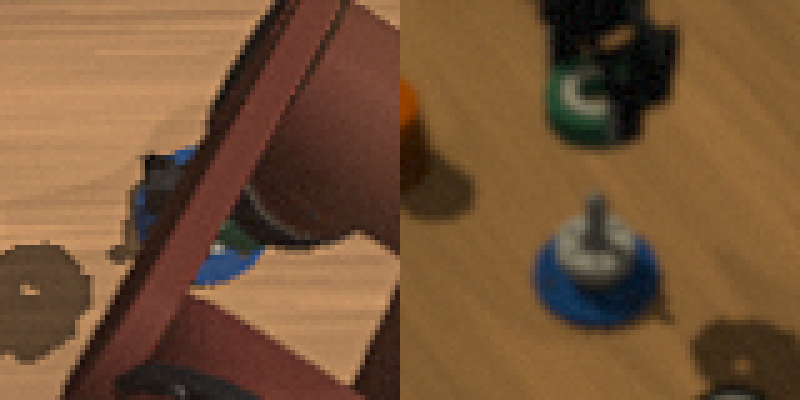

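Scene crop: the green wheel is held level over the spindle. Lowering to about 38 mm.

```bash
python3 nudge.py '[[0, 0, 0, 0.02, 0, 0, 0], [0, 0, 0, 0.045, 0, 0, 0], [0, 0, 0, 0.06, 0, 0, 0], [0, 0, 0, 0.068, 0, 0, 0], [0, 0, 0, 0.076, 0, 0, 0], [0, 0, 0, 0.084, 0, 0, 0], [0, 0, 0, 0.092, 0, 0, 0], [0, 0, 0, 0.1, 0, 0, 0], [0, 0, 0, 0.106, 0, 0, 0], [0, 0, 0, 0.11, 0, 0, 0]]'|grep -E 'pos|con'
for i in 1 2 3; do python3 nudge.py '[[0, 0, 0, 0.001, 0, 0, 0], [0, 0, 0, 0.001, 0, 0, 0], [0, 0, 0, 0.001, 0, 0, 0]]'|grep -E 'pos|con'; done
```

```text
position: [0.4623, -0.2281, 0.0399]
contact_force: [-6.5, 3.8, 31.7]
position: [0.4623, -0.2281, 0.0401]
contact_force: [-3.0, 2.3, 4.5]
position: [0.4624, -0.2282, 0.0401]
contact_force: [-5.6, 1.5, 11.3]
position: [0.4624, -0.2281, 0.04]
contact_force: [-7.2, 4.5, 17.2]
```

```bash
python3 nudge.py '[[0.085, 0, 0, -0.002, 0, 0, 0], [0.085, 0, 0, -0.002, 0, 0, 0], [0.085, 0, 0, -0.002, 0, 0, 0], [0.085, 0, 0, -0.002, 0, 0, 0], [0.085, 0, 0, -0.002, 0, 0, 0], [0.085, 0, 0, -0.02, 0, 0, 0], [0.085, 0, 0, -0.05, 0, 0, 0], [0.085, 0, 0, -0.09, 0, 0, 0], [0.085, 0, 0, -0.113, 0, 0, 0]]'|grep -E 'pos|con|ope'
python3 nudge.py '[[0.085, 0, -0.04, 0, 0, 0, 0], [0.085, 0, -0.08, 0, 0, 0, 0], [0.085, 0, -0.12, 0, 0, 0, 0], [0.085, -0.01, -0.16, 0, 0, 0, 0], [0.085, -0.015, -0.2, 0, 0, 0, 0], [0.085, -0.0166, -0.24, 0, 0, 0, 0], [0.085, -0.0166, -0.28, 0.02, 0, 0, 0], [0.085, -0.0166, -0.3151, 0.04, 0, 0, 0], [0.085, -0.0166, -0.3151, 0.06, 0, 0, 0], [0.085, -0.0166, -0.3151, 0.08, 0, 0, 0]]'|grep -E 'pos|con|ope'
for i in 1 2; do python3 nudge.py '[[0.085, 0, 0, 0, 0, 0, 0], [0.085, 0, 0, 0, 0, 0, 0]]'|grep pos; done
python3 look.py g >/dev/null; python3 -c "
import cv2,numpy as np
T=cv2.imread('pics/g_top.png');S=cv2.imread('pics/g_scene.png')
c=lambda i,x,y:cv2.resize(i[y-40:y+40,x-40:x+40],(400,400),interpolation=cv2.INTER_NEAREST)
cv2.imwrite('pics/crop7.png',np.hstack([c(T,327,230),c(S,257,130)]))"
```

```text
position: [0.4636, -0.2289, 0.1533]
contact_force: [1.9, -0.3, 0.3]
opening: 0.0851
position: [0.4456, 0.0893, 0.0694]
contact_force: [-0.3, -0.1, 0.2]
opening: 0.0851
position: [0.4445, 0.087, 0.0691]
position: [0.4475, 0.0865, 0.0718]
```

View pics/crop7.png

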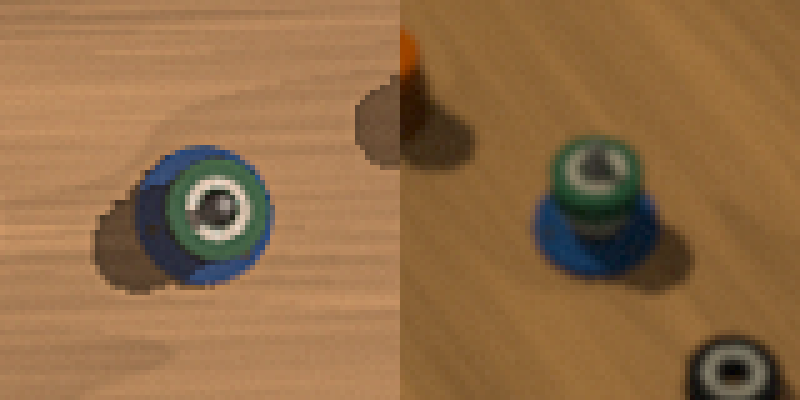

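Both crops show the green wheel flat on the flange with the spindle through it, top crop centre (218,208). Next, the violet ring.

```bash
python3 nudge.py '[[0.085, 0, 0, 0.02, 0, 0, 0], [0.085, 0, 0, 0.04, 0, 0, 0], [0.085, 0, 0, 0.055, 0, 0, 0], [0.085, 0, 0, 0.063, 0, 0, 0], [0.085, 0, 0, 0.067, 0, 0, 0], [0.085, 0, 0, 0.067, 0, 0, 0], [0.085, 0, 0, 0.067, 0, 0, 0]]' 40|grep -E 'pos|con|ope'
python3 nudge.py '[[0, 0, 0, 0, 0, 0, 0], [0, 0, 0, 0, 0, 0, 0], [0, 0, 0, 0, 0, 0, 0], [0, 0, 0, 0, 0, 0, 0], [0, 0, 0, 0, 0, 0, 0], [0, 0, 0, 0, 0, 0, 0], [0, 0, 0, 0, 0, 0, 0], [0, 0, 0, 0, 0, 0, 0], [0, 0, 0, 0, 0, 0, 0]]'|grep -E 'pos|con|ope|gri'
python3 nudge.py '[[0, 0, 0, -0.01, 0, 0, 0], [0, 0, 0, -0.03, 0, 0, 0], [0, 0, 0, -0.06, 0, 0, 0], [0, 0, 0, -0.1, 0, 0, 0], [0, 0, 0, -0.13, 0, 0, 0], [0, 0, 0.015, -0.147, 0, 0, 0], [0, 0, 0.05, -0.147, 0, 0, 0], [0, 0, 0.09, -0.147, 0, 0, 0], [0, 0, 0.12, -0.147, 0, 0, 0]]'|grep -E 'pos|con|ope|gri'
python3 nudge.py '[[0, 0, 0.04, 0, 0, 0, 0], [0, 0.005, 0.08, 0, 0, 0, 0], [0, 0.01, 0.11, 0, 0, 0, 0], [0, 0.015, 0.14, 0, 0, 0, 0], [0, 0.0166, 0.165, 0, 0, 0, 0], [0, 0.0166, 0.182, 0, 0, 0, 0], [0, 0.0166, 0.191, 0, 0, 0, 0], [0, 0.0166, 0.1951, 0, 0, 0, 0]]'|grep -E 'pos|con|ope|gri'
for i in 1 2 3 4 ; do python3 nudge.py '[[0, 0, 0, 0, 0, 0, 0], [0, 0, 0, 0, 0, 0, 0], [0, 0, 0, 0, 0, 0, 0]]'|grep pos; done
python3 look.py h >/dev/null; python3 -c "
import cv2,numpy as np
T=cv2.imread('pics/h_top.png');S=cv2.imread('pics/h_scene.png')
c=lambda i,x,y:cv2.resize(i[y-40:y+40,x-40:x+40],(400,400),interpolation=cv2.INTER_NEAREST)
cv2.imwrite('pics/crop8.png',np.hstack([c(T,327,230),c(S,257,120)]))"
```

```text
position: [0.4468, 0.0868, 0.004]
contact_force: [-0.4, 0.3, -0.5]
opening: 0.0852
position: [0.4465, 0.0869, 0.0042]
contact_force: [-0.2, -0.1, 5.7]
opening: 0.0358
gripper_force: 39.6
position: [0.4462, -0.0349, 0.1519]
contact_force: [0.4, -0.5, -0.5]
opening: 0.0357
gripper_force: 40.2
position: [0.4623, -0.2293, 0.1507]
contact_force: [-0.4, 0.2, 0.1]
opening: 0.0357
gripper_force: 40.2
position: [0.4623, -0.2269, 0.1502]
position: [0.4625, -0.2276, 0.1503]
position: [0.4625, -0.2281, 0.1503]
position: [0.4625, -0.2283, 0.1503]
```

View pics/crop8.png

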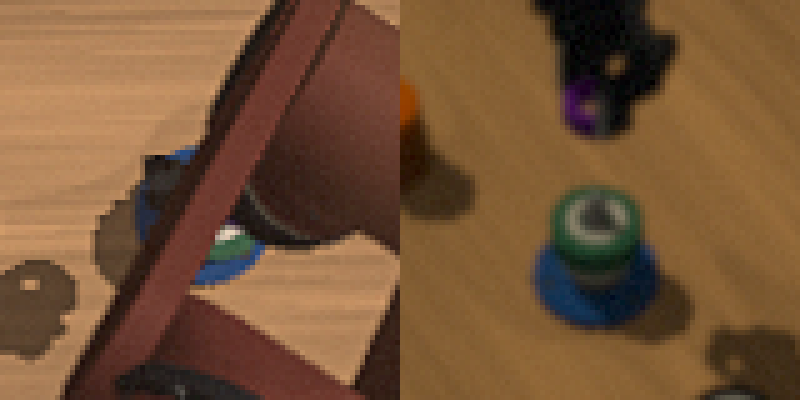

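Scene crop: the violet ring is held level above the spindle at (592,107). Lowering slowly to about 61 mm.

```bash
python3 nudge.py '[[0, 0, 0, 0.02, 0, 0, 0], [0, 0, 0, 0.04, 0, 0, 0], [0, 0, 0, 0.055, 0, 0, 0], [0, 0, 0, 0.064, 0, 0, 0], [0, 0, 0, 0.071, 0, 0, 0], [0, 0, 0, 0.076, 0, 0, 0], [0, 0, 0, 0.08, 0, 0, 0], [0, 0, 0, 0.083, 0, 0, 0], [0, 0, 0, 0.085, 0, 0, 0], [0, 0, 0, 0.085, 0, 0, 0]]'|grep -E 'pos|con'
for i in 1 2 3 4 5; do python3 nudge.py '[[0, 0, 0, 0.001, 0, 0, 0], [0, 0, 0, 0.001, 0, 0, 0], [0, 0, 0, 0.001, 0, 0, 0]]'|grep -E 'pos|con'; done
```

```text
position: [0.4626, -0.2283, 0.0654]
contact_force: [0.2, 0.7, -0.2]
position: [0.4627, -0.2283, 0.0646]
contact_force: [-0.1, 0.1, -0.9]
position: [0.4625, -0.2282, 0.0633]
contact_force: [0.1, 0.7, -0.7]
position: [0.4625, -0.2282, 0.0623]
contact_force: [-0.9, 0.6, -0.2]
position: [0.4626, -0.2283, 0.0622]
contact_force: [-2.1, 0.6, 5.2]
position: [0.4628, -0.2283, 0.0622]
contact_force: [-4.2, 2.1, 10.5]
```

```bash
python3 nudge.py '[[0.085, 0, 0, -0.001, 0, 0, 0], [0.085, 0, 0, -0.001, 0, 0, 0], [0.085, 0, 0, -0.001, 0, 0, 0], [0.085, 0, 0, -0.001, 0, 0, 0], [0.085, 0, 0, -0.001, 0, 0, 0], [0.085, 0, 0, -0.001, 0, 0, 0], [0.085, 0, 0, -0.02, 0, 0, 0], [0.085, 0, 0, -0.05, 0, 0, 0], [0.085, 0, 0, -0.09, 0, 0, 0]]'|grep -E 'pos|con|ope'
python3 nudge.py '[[0.085, 0, -0.02, 0, 0, 0, 0], [0.085, 0, -0.05, 0, 0, 0, 0], [0.085, -0.0019, -0.09, 0, 0, 0, 0], [0.085, -0.0019, -0.12, 0, 0, 0, 0], [0.085, -0.0019, -0.14, 0, 0, 0, 0], [0.085, -0.0019, -0.1568, 0.02, 0, 0, 0], [0.085, -0.0019, -0.1568, 0.05, 0, 0, 0], [0.085, -0.0019, -0.1568, 0.07, 0, 0, 0], [0.085, -0.0019, -0.1568, 0.08, 0, 0, 0]]'|grep -E 'pos|con|ope'
for i in 1 2; do python3 nudge.py '[[0.085, 0, 0, 0, 0, 0, 0], [0.085, 0, 0, 0, 0, 0, 0]]'|grep pos; done
python3 look.py i >/dev/null; python3 -c "
import cv2,numpy as np
T=cv2.imread('pics/i_top.png');S=cv2.imread('pics/i_scene.png')
c=lambda i,x,y:cv2.resize(i[y-40:y+40,x-40:x+40],(400,400),interpolation=cv2.INTER_NEAREST)
cv2.imwrite('pics/crop9.png',np.hstack([c(T,300,230),c(S,270,140)]))"
```

```text
position: [0.4597, -0.2264, 0.1476]
contact_force: [0.9, -0.6, 0.2]
opening: 0.0851
position: [0.4583, -0.0702, 0.0675]
contact_force: [-1.5, 0.8, 0.3]
opening: 0.0849
position: [0.4605, -0.0715, 0.0702]
position: [0.4622, -0.0721, 0.0719]
```

View pics/crop9.png

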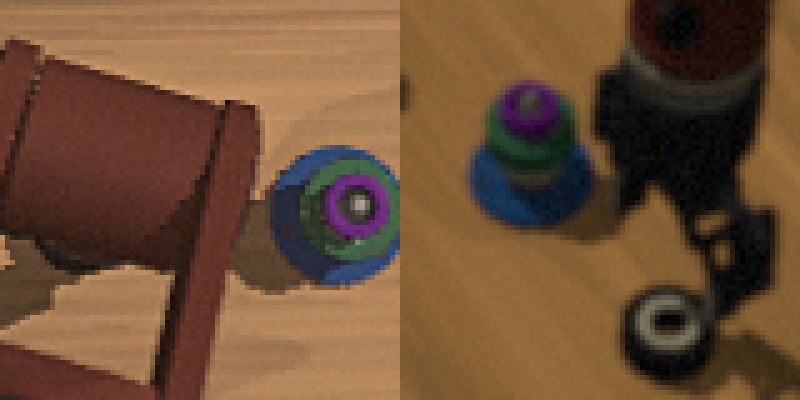

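Both crops show the violet ring flat on the green wheel with the spindle tip through it, so the blue set is complete. Next, the black wheel to the yellow stand.

```bash
python3 nudge.py '[[0.085, 0, 0, 0.02, 0, 0, 0], [0.085, 0, 0, 0.04, 0, 0, 0], [0.085, 0, 0, 0.055, 0, 0, 0], [0.085, 0, 0, 0.064, 0, 0, 0], [0.085, 0, 0, 0.068, 0, 0, 0], [0.085, 0, 0, 0.068, 0, 0, 0], [0.085, 0, 0, 0.068, 0, 0, 0]]' 40|grep -E 'pos|con|ope'
python3 nudge.py '[[0, 0, 0, 0, 0, 0, 0], [0, 0, 0, 0, 0, 0, 0], [0, 0, 0, 0, 0, 0, 0], [0, 0, 0, 0, 0, 0, 0], [0, 0, 0, 0, 0, 0, 0], [0, 0, 0, 0, 0, 0, 0], [0, 0, 0, 0, 0, 0, 0], [0, 0, 0, 0, 0, 0, 0]]'|grep -E 'pos|con|ope|gri'
python3 nudge.py '[[0, 0, 0, -0.01, 0, 0, 0], [0, 0, 0, -0.03, 0, 0, 0], [0, 0, 0, -0.06, 0, 0, 0], [0, 0, 0, -0.1, 0, 0, 0], [0, 0, 0, -0.13, 0, 0, 0], [0, 0, -0.015, -0.148, 0, 0, 0], [0, 0, -0.05, -0.148, 0, 0, 0], [0, 0, -0.09, -0.148, 0, 0, 0], [0, 0, -0.12, -0.148, 0, 0, 0]]'|grep -E 'pos|con|ope|gri'
python3 nudge.py '[[0, 0, -0.04, 0, 0, 0, 0], [0, 0.002, -0.08, 0, 0, 0, 0], [0, 0.002, -0.11, 0, 0, 0, 0], [0, 0.002, -0.14, 0, 0, 0, 0], [0, 0.002, -0.167, 0, 0, 0, 0], [0, 0.002, -0.185, 0, 0, 0, 0], [0, 0.002, -0.195, 0, 0, 0, 0], [0, 0.002, -0.2, 0, 0, 0, 0]]'|grep -E 'pos|con|ope|gri'
for i in 1 2 3 4 ; do python3 nudge.py '[[0, 0, 0, 0, 0, 0, 0], [0, 0, 0, 0, 0, 0, 0], [0, 0, 0, 0, 0, 0, 0]]'|grep pos; done
python3 look.py j >/dev/null; python3 -c "
import cv2,numpy as np
T=cv2.imread('pics/j_top.png');S=cv2.imread('pics/j_scene.png')
c=lambda i,x,y:cv2.resize(i[y-40:y+40,x-40:x+40],(400,400),interpolation=cv2.INTER_NEAREST)
cv2.imwrite('pics/crop10.png',np.hstack([c(T,175,230),c(S,355,240)]))"
```

```text
position: [0.4613, -0.0716, 0.0029]
contact_force: [0.5, 0.1, -0.5]
opening: 0.0849
position: [0.4616, -0.0716, 0.0039]
contact_force: [-2.5, -0.9, 6.0]
opening: 0.0588
gripper_force: 41.9
position: [0.4606, 0.0505, 0.1519]
contact_force: [0.4, -0.2, -1.7]
opening: 0.0588
gripper_force: 43.7
position: [0.4623, 0.2497, 0.1507]
contact_force: [0.3, -0.1, -2.0]
opening: 0.0591
gripper_force: 43.7
position: [0.4626, 0.2475, 0.1502]
position: [0.4628, 0.2479, 0.1503]
position: [0.4627, 0.2485, 0.1503]
position: [0.4627, 0.2487, 0.1503]
```

View pics/crop10.png

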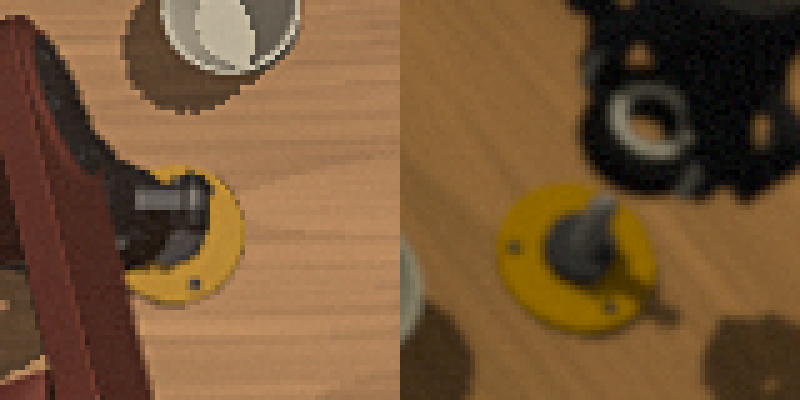

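Scene crop: the black wheel is held level, ring centre at (652,120), which is about pixel (365.0,223.6); the yellow spindle tip is at (603,200). Checking that ray first.

Run:
```python
from meas import *
S=load("j","scene"); print(plane(ray(S,(365.0,223.6)),.1715).round(4), plane(ray(S,(355.2,239.4)),.081).round(4))
```

```text
[0.4642 0.2489 0.1715] [0.4653 0.2478 0.081 ]
```

Ring and tip agree within about 1.5 mm, so I'll lower it.

```bash
python3 nudge.py '[[0, 0, 0, 0.02, 0, 0, 0], [0, 0, 0, 0.045, 0, 0, 0], [0, 0, 0, 0.06, 0, 0, 0], [0, 0, 0, 0.068, 0, 0, 0], [0, 0, 0, 0.074, 0, 0, 0], [0, 0, 0, 0.08, 0, 0, 0], [0, 0, 0, 0.086, 0, 0, 0], [0, 0, 0, 0.09, 0, 0, 0]]'|grep -E 'pos|con'
python3 nudge.py '[[0, 0, 0, 0.008, 0, 0, 0], [0, 0, 0, 0.016, 0, 0, 0], [0, 0, 0, 0.022, 0, 0, 0], [0, 0, 0, 0.026, 0, 0, 0], [0, 0, 0, 0.029, 0, 0, 0], [0, 0, 0, 0.031, 0, 0, 0], [0, 0, 0, 0.031, 0, 0, 0], [0, 0, 0, 0.031, 0, 0, 0]]'|grep -E 'pos|con'
for i in 1 2 3 4; do python3 nudge.py '[[0, 0, 0, 0.001, 0, 0, 0], [0, 0, 0, 0.001, 0, 0, 0], [0, 0, 0, 0.001, 0, 0, 0]]'|grep -E 'pos|con'; done
```

```text
position: [0.4633, 0.2488, 0.0605]
contact_force: [0.5, -0.4, -1.5]
position: [0.4628, 0.2487, 0.0294]
contact_force: [-0.2, 1.2, -2.0]
position: [0.4629, 0.2487, 0.0285]
contact_force: [-0.1, -0.6, -1.4]
position: [0.463, 0.2488, 0.028]
contact_force: [-1.1, -1.3, 3.2]
position: [0.463, 0.2488, 0.0279]
contact_force: [-4.1, -0.8, 10.6]
position: [0.4631, 0.2488, 0.0278]
contact_force: [-6.6, -3.0, 16.7]
```

```bash
python3 nudge.py '[[0.085, 0, 0, -0.002, 0, 0, 0], [0.085, 0, 0, -0.002, 0, 0, 0], [0.085, 0, 0, -0.002, 0, 0, 0], [0.085, 0, 0, -0.002, 0, 0, 0], [0.085, 0, 0, -0.002, 0, 0, 0], [0.085, 0, 0, -0.02, 0, 0, 0], [0.085, 0, 0, -0.05, 0, 0, 0], [0.085, 0, 0, -0.09, 0, 0, 0], [0.085, 0, 0, -0.125, 0, 0, 0]]'|grep -E 'pos|con|ope'
python3 nudge.py '[[0.085, 0.01, 0.03, 0, 0, 0, 0], [0.085, 0.03, 0.06, 0, 0, 0, 0], [0.085, 0.05, 0.1, 0, 0, 0, 0], [0.085, 0.07, 0.13, 0, 0, 0, 0], [0.085, 0.1, 0.16, 0, 0, 0, 0], [0.085, 0.12, 0.19, 0, 0, 0, 0], [0.085, 0.14, 0.22, 0.02, 0, 0, 0], [0.085, 0.1484, 0.2319, 0.05, 0, 0, 0], [0.085, 0.1484, 0.2319, 0.07, 0, 0, 0], [0.085, 0.1484, 0.2319, 0.08, 0, 0, 0]]'|grep -E 'pos|con|ope'
for i in 1 2; do python3 nudge.py '[[0.085, 0, 0, 0, 0, 0, 0], [0.085, 0, 0, 0, 0, 0, 0]]'|grep pos; done
python3 look.py k >/dev/null; python3 -c "
import cv2,numpy as np
T=cv2.imread('pics/k_top.png');S=cv2.imread('pics/k_scene.png')
c=lambda i,x,y:cv2.resize(i[y-40:y+40,x-40:x+40],(400,400),interpolation=cv2.INTER_NEAREST)
cv2.imwrite('pics/crop11.png',np.hstack([c(T,175,230),c(S,330,230)]))"
```

```text
position: [0.462, 0.2483, 0.1509]
contact_force: [1.6, 1.0, 0.6]
opening: 0.085
position: [0.6089, 0.0154, 0.0662]
contact_force: [-0.4, 0.2, -0.2]
opening: 0.0851
position: [0.6102, 0.0172, 0.0696]
position: [0.6124, 0.0173, 0.0724]
```

View pics/crop11.png

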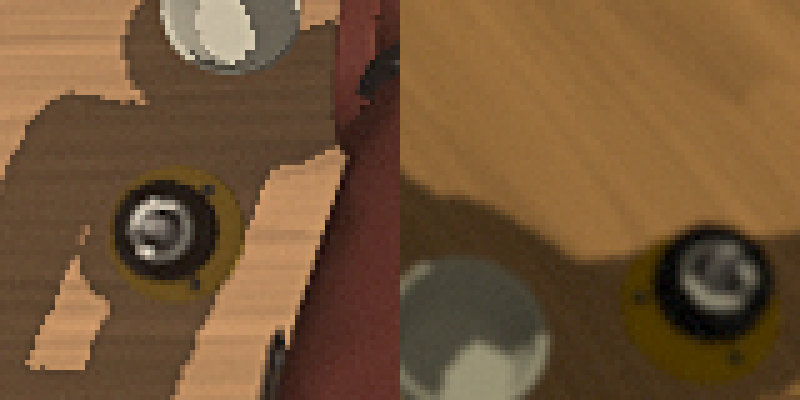

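Both crops show the black wheel flat on the yellow shoulder with the spindle through its hole. Last part: the red collar.

```bash
python3 nudge.py '[[0.085, 0, 0, 0.02, 0, 0, 0], [0.085, 0, 0, 0.04, 0, 0, 0], [0.085, 0, 0, 0.055, 0, 0, 0], [0.085, 0, 0, 0.063, 0, 0, 0], [0.085, 0, 0, 0.067, 0, 0, 0], [0.085, 0, 0, 0.067, 0, 0, 0], [0.085, 0, 0, 0.067, 0, 0, 0]]' 35|grep -E 'pos|con|ope'
python3 nudge.py '[[0, 0, 0, 0, 0, 0, 0], [0, 0, 0, 0, 0, 0, 0], [0, 0, 0, 0, 0, 0, 0], [0, 0, 0, 0, 0, 0, 0], [0, 0, 0, 0, 0, 0, 0], [0, 0, 0, 0, 0, 0, 0], [0, 0, 0, 0, 0, 0, 0], [0, 0, 0, 0, 0, 0, 0], [0, 0, 0, 0, 0, 0, 0]]'|grep -E 'pos|con|ope|gri'
python3 nudge.py '[[0, 0, 0, -0.01, 0, 0, 0], [0, 0, 0, -0.03, 0, 0, 0], [0, 0, 0, -0.06, 0, 0, 0], [0, 0, 0, -0.1, 0, 0, 0], [0, 0, 0, -0.13, 0, 0, 0], [0, -0.01, -0.01, -0.147, 0, 0, 0], [0, -0.03, -0.03, -0.147, 0, 0, 0], [0, -0.05, -0.06, -0.147, 0, 0, 0], [0, -0.07, -0.09, -0.147, 0, 0, 0]]'|grep -E 'pos|con|ope|gri'
python3 nudge.py '[[0, -0.02, -0.03, 0, 0, 0, 0], [0, -0.04, -0.06, 0, 0, 0, 0], [0, -0.055, -0.09, 0, 0, 0, 0], [0, -0.065, -0.115, 0, 0, 0, 0], [0, -0.073, -0.13, 0, 0, 0, 0], [0, -0.0784, -0.1419, 0, 0, 0, 0]]'|grep -E 'pos|con|ope|gri'
for i in 1 2 3 4 ; do python3 nudge.py '[[0, 0, 0, 0, 0, 0, 0], [0, 0, 0, 0, 0, 0, 0], [0, 0, 0, 0, 0, 0, 0]]'|grep pos; done
python3 look.py l >/dev/null; python3 -c "
import cv2,numpy as np
T=cv2.imread('pics/l_top.png');S=cv2.imread('pics/l_scene.png')
c=lambda i,x,y:cv2.resize(i[y-40:y+40,x-40:x+40],(400,400),interpolation=cv2.INTER_NEAREST)
cv2.imwrite('pics/crop12.png',np.hstack([c(T,175,230),c(S,355,240)]))"
```

```text
position: [0.6118, 0.0167, 0.0042]
contact_force: [0.8, -0.6, -0.0]
opening: 0.0849
position: [0.6119, 0.0166, 0.0043]
contact_force: [-1.2, 0.2, 4.7]
opening: 0.0357
gripper_force: 35.4
position: [0.5402, 0.107, 0.1509]
contact_force: [-0.5, -0.1, -0.8]
opening: 0.0359
gripper_force: 35.1
position: [0.4607, 0.2501, 0.15]
contact_force: [-0.5, 0.2, -0.7]
opening: 0.0358
gripper_force: 35.1
position: [0.4627, 0.248, 0.1502]
position: [0.4631, 0.2479, 0.1503]
position: [0.4628, 0.2484, 0.1503]
position: [0.4627, 0.2486, 0.1503]
```

View pics/crop12.png

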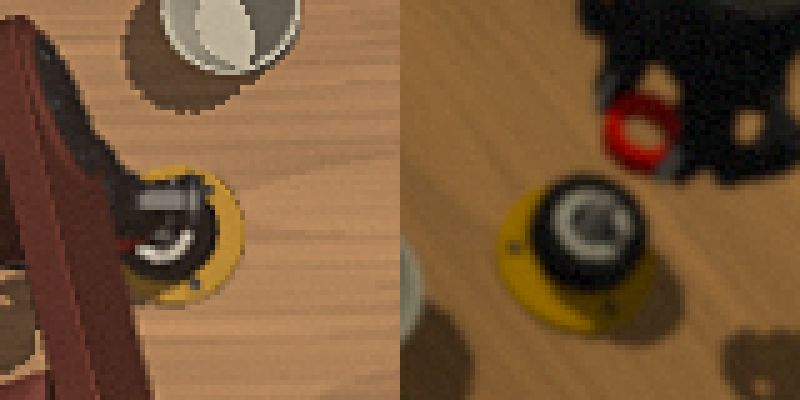

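Scene crop: the red collar is held level at (645,125), in line above the spindle. Contact is expected at a measured height of about 52.3 mm.

```bash
python3 nudge.py '[[0, 0, 0, 0.02, 0, 0, 0], [0, 0, 0, 0.042, 0, 0, 0], [0, 0, 0, 0.057, 0, 0, 0], [0, 0, 0, 0.067, 0, 0, 0], [0, 0, 0, 0.075, 0, 0, 0], [0, 0, 0, 0.083, 0, 0, 0], [0, 0, 0, 0.089, 0, 0, 0], [0, 0, 0, 0.093, 0, 0, 0], [0, 0, 0, 0.095, 0, 0, 0], [0, 0, 0, 0.095, 0, 0, 0]]'|grep -E 'pos|con'
for i in 1 2 3 4 5; do python3 nudge.py '[[0, 0, 0, 0.001, 0, 0, 0], [0, 0, 0, 0.001, 0, 0, 0], [0, 0, 0, 0.001, 0, 0, 0]]'|grep -E 'pos|con'; done
```

```text
position: [0.4627, 0.2486, 0.0552]
contact_force: [0.8, 0.3, 0.2]
position: [0.4631, 0.2488, 0.0548]
contact_force: [0.7, 0.7, -0.5]
position: [0.4627, 0.2486, 0.0534]
contact_force: [0.8, 0.6, 0.1]
position: [0.4626, 0.2486, 0.0522]
contact_force: [-0.9, -0.6, 0.3]
position: [0.4627, 0.2486, 0.0522]
contact_force: [-2.8, -1.1, 5.9]
position: [0.4628, 0.2487, 0.0522]
contact_force: [-4.5, -2.0, 10.3]
```

Seated at 52.2 mm. Releasing, backing away and taking a final look.

```bash
python3 nudge.py '[[0.085, 0, 0, -0.001, 0, 0, 0], [0.085, 0, 0, -0.001, 0, 0, 0], [0.085, 0, 0, -0.001, 0, 0, 0], [0.085, 0, 0, -0.001, 0, 0, 0], [0.085, 0, 0, -0.001, 0, 0, 0], [0.085, 0, 0, -0.001, 0, 0, 0], [0.085, 0, 0, -0.02, 0, 0, 0], [0.085, 0, 0, -0.05, 0, 0, 0], [0.085, 0, 0, -0.09, 0, 0, 0], [0.085, 0, 0, -0.13, 0, 0, 0]]'|grep -E 'pos|con|ope'
python3 nudge.py '[[0.085, -0.02, 0.04, 0, 0, 0, 0], [0.085, -0.04, 0.08, 0, 0, 0, 0], [0.085, -0.05, 0.12, 0, 0, 0, 0], [0.085, -0.06, 0.16, 0, 0, 0, 0], [0.085, -0.06, 0.2, 0, 0, 0, 0], [0.085, -0.06, 0.2, 0, 0, 0, 0], [0.085, -0.06, 0.2, 0, 0, 0, 0], [0.085, -0.06, 0.2, 0, 0, 0, 0]]'|grep -E 'time|pos'
for i in 1 2; do python3 nudge.py '[[0.085, 0, 0, 0, 0, 0, 0], [0.085, 0, 0, 0, 0, 0, 0], [0.085, 0, 0, 0, 0, 0, 0]]'|grep -E 'pos|time'; done
python3 look.py m >/dev/null; python3 -c "
import cv2,numpy as np
T=cv2.imread('pics/m_top.png');S=cv2.imread('pics/m_scene.png')
cv2.imwrite('pics/fin.png',np.hstack([cv2.resize(T[120:300,90:410],(400,225)),cv2.resize(S[70:320,150:400],(400,400))[:225]]) if 0 else np.vstack([cv2.resize(T[130:270,90:410],(640,280)),cv2.resize(S[80:290,180:420],(640,320) if 0 else (366,320)) .copy() if 0 else cv2.copyMakeBorder(cv2.resize(S[80:290,180:420],(366,320)),0,0,0,274,cv2.BORDER_CONSTANT)]))"
```

```text
position: [0.4613, 0.2481, 0.1802]
contact_force: [0.8, -0.5, 0.2]
opening: 0.085
time: 41.7
position: [0.4028, 0.0486, 0.1804]
time: 41.95
position: [0.4027, 0.0499, 0.1802]
time: 42.2
position: [0.4026, 0.0491, 0.1802]
```

View pics/fin.png

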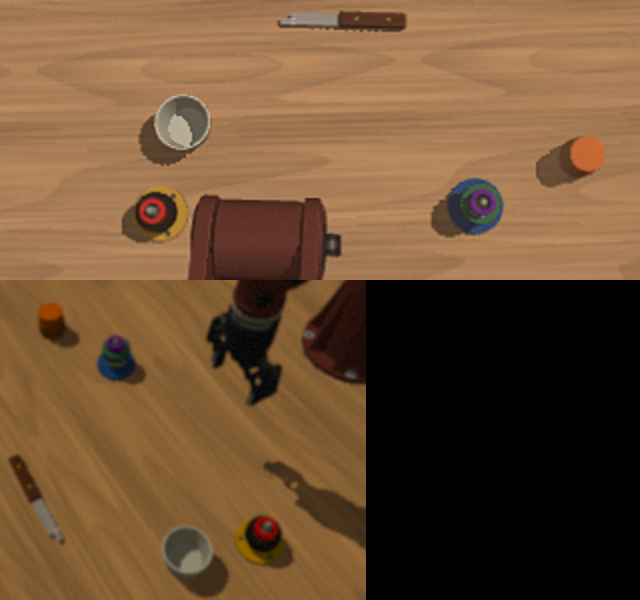

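Both stacks stand complete: red on black at (152,212) and violet on green at (480,204). Tub, jar and knife are in place, and the arm is clear.

```bash
python3 -c "
from rig import arm, imaging, workorder;print(workorder.hand_in())"
```

```text
the job is handed in; nothing more can be done
None
```

Both wheel sets are made up as asked and the job was handed in at about 42 s; the final pictures show every part seated flat, the tub, jar and knife in place, and the arm clear.

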